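Drive the wedged end plug out of its column

ROBOT

A 7-joint arm with a two-finger parallel gripper is mounted at the origin on the work surface. World frame = base frame: x ahead of the robot, y to its left, z up, the work surface at z = 0. Lengths are in mm, angles in rad, forces in N, time in s.
With the tool pointing down it reaches from about 425 to 825 mm from the base axis. Payload 3.6 kg.
Tool frame: the origin (TCP) lies at the very end of the fingers, on their centre line; the grasp point (between the pads) lies r.grip_depth behind it (r.grip_depth is the distance from the TCP to the grasp point, in mm); x points along the fingers, z is the direction in which the jaws open and shut, and the axes are right-handed (so a half turn about x gives the same grasp; the last joint's range is limited). The gripper opens to 93 mm and grips with 3 to 60 N. Pads are 15 mm wide; open, the fingers measure 128 mm over their backs; the gripper's body (75 mm by 188 mm) begins 65 mm behind the grasp point.
Start: joints at [1.214, 0.615, -0.013, 1.423, 0.008, 1.103, -0.04], TCP at [211.131, -614.724, 218.64] pointing down, gripper open.
Joint ranges: [-3.12, 3.12], [-0.3, 2.06], [-1.34, 1.32], [0.26, 2.42], [-1.36, 4.5], [0.01, 1.98], [-2.84, 2.84]. Speed limits (rad/s): [2.79, 2.79, 3.14, 3.14, 3.14, 3.14, 3.14].

INTERFACE

Orientations are given as [roll, pitch, yaw] about the fixed x, y, z axes, in that order (R = Rz(yaw) Ry(pitch) Rx(roll)).
In Python, from cell import r gives the robot as it stands.
- The arm moves only by the tool servo_tool, never from a script. Its argument "steps" is a list of rows, each a list of 2 entries, a list of its own where there are three numbers: the shift along the tool's x, y, z in m, then the turn about the tool's x in rad. A call has 1 to 20 rows; each row shifts and turns the commanded pose from where the row before left it, along the tool's axes as they then stand; what a row does not reach is not made up. A row lasts 1/8 s, in which the tool goes at most 62.5 mm and 10.7 degrees, less where a joint would pass 70% of its speed; a pose out of reach is approached as far as the arm can. A call is refused whole if a number of a shift passes 0.0625 or a number of a turn 0.188, either way. A call with a gripper value outside its range is refused whole. "hand" is the opening, from -1 (shut) to 1 (fully open), set as the call begins (left out, the last holds). The fingers move at their own pace and stop on an object; "squeeze" is the grip in N (left out, the last holds). Time passes only in rows, so rows that do not move let the fingers close. It gives the time, the measured TCP pose, the force and the opening at its end, in the units of the state.
- r.state(): the state, without advancing time (a new reading comes with each control period).
- r.get_image(name): name is "side" or "top" or "wrist"; returns a dict with "color" (480x640x3 uint8, blue, green, red), "camera_matrix" (3x3 intrinsics, pixels), "extrinsics" (4x4, takes a point from camera to world coordinates); the wrist camera has in their place "hand_eye" (4x4, takes a point from camera to tool coordinates, whose origin is the TCP and whose axes are the tool frame's). Camera axes: x right, y down, z forward; pixel columns grow to the right and rows downward; lengths in mm; the calibration is good to about 2 mm. A picture is of the moment at which its call begins: read the wrist's pose just before it. There is no depth.
- r.close_job(): hands the job in, once; it reports no verdict.
The state is a dict: "t": time; "q": joint angles; "qvel": joint speeds; "tau": joint torques, N m; "ee_pos": TCP position; "eef_rot": TCP orientation; "ft_force": force on the tool from outside, world axes, zero at the start; "ft_torque": the same for the moment, N m; "width": opening from 0.0 (shut) to 1.0 (fully open).
Only numpy, scipy, OpenCV 4.12 (cv2) and the standard library are available. Lean on these libraries where they do the work, as an engineer would, in place of code of your own. Each camera call takes 0.05 s, during which the arm holds its last target. There are 200 camera calls.

TASK

Two clear columns still hold their grey end plugs: one plug is merely wedged, the other is cemented in for good, and you can only tell by feel. Lift the drift rod up off its hook, push it gently down on the plugs from above to find the one that gives, never forcing the other, and drive that plug right out so that it drops into the tray under its column. Leave the drift standing in the emptied column with its collar resting on the rim, and do not disturb anything else on the bench.

Things in the scene. Friction and masses are not known exactly. Their poses are not given: they have to be found in the camera images.
- drift_grip (a point): centre of the round handle (26 mm diameter, 45 mm high) at the top of the loose aluminium drift rod, which hangs upright. The nose end is 122.5 mm below this point, the underside of the collar 30.5 mm below it. z runs up along the drift
- drift_collar (a point): centre of the underside of the drift's collar (52 mm diameter, 8 mm thick, just under the handle), 92 mm above the nose end
- drift: the drift rod, plain aluminium, 145 mm long, about 0.2 kg; origin at its nose end, z up. From below: shaft 22 mm diameter, 92 mm long, its last 10 mm tapering to 12 mm; collar; handle
- hook_seat (a point): fixed steel fork on a post; the drift hangs in it by its collar. Two level prongs along the hook's x, slot 27 mm wide, open at the -x end, with lips 10 mm high 35 mm from this point; the post is 48 mm to its +x and no higher than the prongs. This point: middle of the slot, level with the prongs' top, 135 mm above the table. Place and yaw vary
- column_a_mouth (a point): centre of the upper mouth of a fixed upright clear tube with white end rings, 85 mm long, 48 mm outside, bore 34 mm, open at both ends. The mouth is 165 mm and the lower end 80 mm above the table. Below is its white tray, 124 mm square, rim 24 mm high; two grey posts on the column's +y and -y sides hold it. z up; place and yaw vary
- column_b_mouth (a point): centre of the upper mouth of a second column, the same as column a in every respect. In both, two small sprung lugs on the +y and -y sides of the bore, 30 to 56 mm below the mouth, press on the plug; with the plug gone they leave 27 mm between them and spring aside
- plug_a_center (a point): centre of the grey plastic end plug, 30 mm diameter, 60 mm long, upright in column a, its top 5 to 17 mm below the mouth. Either wedged or cemented
- plug_b_center (a point): centre of the plug in column b, the same to look at, its top also 5 to 17 mm below the mouth. Either wedged or cemented: just one of the two plugs is wedged
- plug_a: the plug of column a; origin at the centre of its lower end, z up. A wedged plug slides down under about 8 to 18 N and drops into the tray when its top has passed the lugs (drift nose about 56 mm below the mouth); a cemented one never moves. Pressing with more than 60 N does damage
- plug_b: the plug of column b; origin at the centre of its lower end, z up
- wash: bystander: white bottle with blue cap, 60 mm wide, 130 mm tall
- jar: bystander: amber jar, 68 mm wide, 90 mm tall
- comb: bystander: clear plastic gel comb, 100 x 12 x 31 mm
- beaker: bystander: clear plastic cup, 66 mm wide, 75 mm tall
Things that resemble listed ones, but are neither listed nor needed, are in the scene too. Leave any pink or turquoise look-alike of the drift alone.

How it is judged:
By the outcome, as a careful person would: the job done as asked, in the order asked, and still so for the second after the job is handed in, with the robot touching nothing.
It also fails if it takes over 45 s, if anything falls off the work surface, if the arm or the gripper's body presses on something with over 40 N, if the wrist force passes 120 N, or if a joint passes its speed limit or range.

## Working session

There is one attempt and no reset: what is moved stays moved. The work goes in short steps, Python scripts to look and compute and a tool call to move; the robot and the scene stay as the last step left them, time stands still between calls to the robot, and variables do not carry over. Pictures are saved under pics/ and viewed, about 8 in all and at most 12, crops included, and the job is handed in when it is done.

Besides the shell and the picture viewer there is one more tool, called after "Call:" as name([rows], argument=value, ...), one row to a line, values as JSON. servo_tool: Moves the arm, as the interface text tells. Its arguments: {"type":"object","properties":{"steps":{"type":"array","items":{"type":"array"}},"hand":{"type":"number"},"squeeze":{"type":"number"}},"required":["steps"]}

```bash
mkdir -p pics; ls; python3 - <<'E'
from cell import r
import cv2,numpy as np
np.set_printoptions(precision=4,suppress=True)
s=r.state();print(s['t'],s['ee_pos'],s['eef_rot'],s['ft_force'],s['width'],r.grip_depth)
for n in("side","top","wrist"):
    i=r.get_image(n);cv2.imwrite(f"pics/{n}0.png",i["color"]);print(n,i["camera_matrix"],i.get("extrinsics",i.get("hand_eye")))
E
```

```text
pics
0.0 [ 210.8463 -614.0163  217.4838] [-3.1139  1.5682  1.9293] [0.1233 0.5226 0.6804] 0.9986971047944567 18.8
side [[457.4009   0.     323.4457]
 [  0.     457.4009 238.504 ]
 [  0.       0.       1.    ]] [[   0.9945   -0.027     0.1008  474.3056]
 [  -0.1009   -0.4942    0.8635 -870.8836]
 [   0.0265   -0.8689   -0.4942  592.6649]
 [   0.        0.        0.        1.    ]]
top [[541.9237   0.     331.9366]
 [  0.     541.9237 243.0179]
 [  0.       0.       1.    ]] [[   0.0195   -0.9903    0.1379  422.6166]
 [  -0.9994   -0.0231   -0.0249  -13.384 ]
 [   0.0279   -0.1373   -0.9901 1059.9596]
 [   0.        0.        0.        1.    ]]
wrist [[432.8217   0.     320.2157]
 [  0.     432.8217 240.1811]
 [  0.       0.       1.    ]] [[  -0.0015   -0.2832    0.9591 -165.6419]
 [   0.0003   -0.9591   -0.2832   79.3106]
 [   1.       -0.0002    0.0015   -0.5294]
 [   0.        0.        0.        1.    ]]
```

View pics/side0.png

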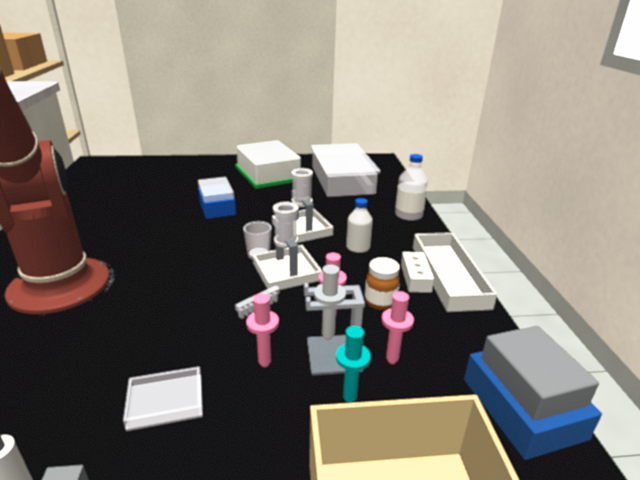

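View pics/top0.png

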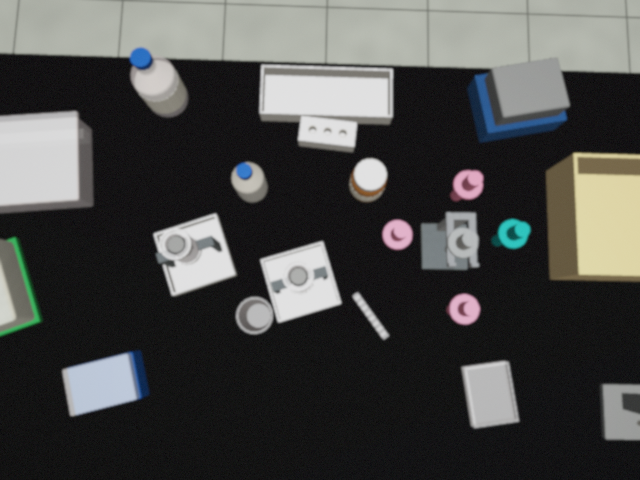

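Side view: the grey drift is at about (330,285), with columns at (285,212) and (301,176). Top view: the drift is at (463,242), with columns at (298,276) and (177,243). Enlarging these next.

```bash
python3 - <<'E'
import cv2,numpy as np
s=cv2.imread('pics/side0.png');t=cv2.imread('pics/top0.png')
def c(im,x,y,w=100,h=75): return cv2.resize(im[y:y+h,x:x+w],(400,300),interpolation=cv2.INTER_CUBIC)
cv2.imwrite('pics/m0.png',np.vstack([np.hstack([c(s,280,255),c(s,240,165)]),np.hstack([c(t,410,205),c(t,240,235)])]))
E
```

```text
(no output)
```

View pics/m0.png

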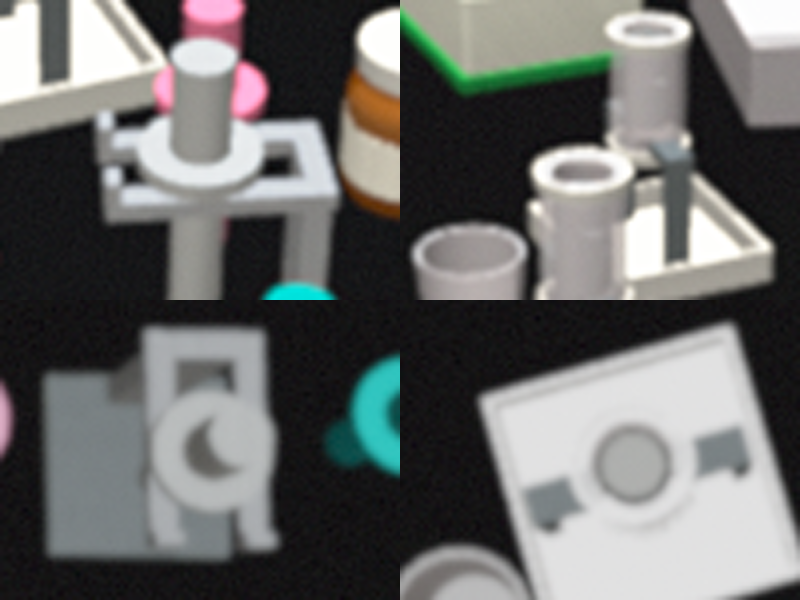

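```bash
cat > h.py <<'E'
import numpy as np,cv2
from scipy.spatial.transform import Rotation as Ro
K={'side':(457.4009,323.4457,238.504),'top':(541.9237,331.9366,243.0179),'wrist':(432.8217,320.2157,240.1811)}
E={'side':np.array([[.9945,-.027,.1008,474.3056],[-.1009,-.4942,.8635,-870.8836],[.0265,-.8689,-.4942,592.6649]]),
'top':np.array([[.0195,-.9903,.1379,422.6166],[-.9994,-.0231,-.0249,-13.384],[.0279,-.1373,-.9901,1059.9596]])}
HE=np.array([[-.0015,-.2832,.9591,-165.6419],[.0003,-.9591,-.2832,79.3106],[1,-.0002,.0015,-.5294],[0,0,0,1]])
def T(pos,rpy):
    M=np.eye(4);M[:3,:3]=Ro.from_euler('xyz',rpy).as_matrix();M[:3,3]=pos;return M
def ray(n,u,v,M=None):
    f,cx,cy=K[n];X=E[n] if M is None else (M@HE)[:3]
    d=X[:,:3]@np.array([(u-cx)/f,(v-cy)/f,1]);return X[:,3],d/np.linalg.norm(d)
def tri(*rays):
    A=sum(np.eye(3)-np.outer(d,d) for _,d in rays);b=sum((np.eye(3)-np.outer(d,d))@c for c,d in rays)
    p=np.linalg.solve(A,b);return p,[np.linalg.norm((np.eye(3)-np.outer(d,d))@(p-c)) for c,d in rays]
def atz(ry,z): c,d=ry;return c+d*(z-c[2])/d[2]
def proj(n,p,M=None):
    f,cx,cy=K[n];X=np.vstack([E[n],[0,0,0,1]]) if M is None else M@HE
    q=np.linalg.inv(X)@np.append(p,1);return np.array([f*q[0]/q[2]+cx,f*q[1]/q[2]+cy])
E
python3 - <<'E'
from h import *
np.set_printoptions(precision=3,suppress=True)
for n,s,t,z in[('htop',(331.3,269.3),(469.2,239.2),188),('collar',(330.5,293),(463.3,242),143),('near',(285.5,207.5),(298,275.7),165),('far',(302,172.7),(177,243),165)]:
    print(n,tri(ray('side',*s),ray('top',*t)),atz(ray('side',*s),z),atz(ray('top',*t),z))
# prong tips and back in top, z=135
for u,v in [(163,235),(260,240),(155,30),(260,30)]: print(atz(ray('top',410+u/4,205+v/4),135))
from cell import r
s=r.state();print(T(s['ee_pos'],s['eef_rot']))
for p in [(550,186),(722,150)]: print('posts',atz(ray('top',240+p[0]/4-100,235+p[1]/4),130))
E
```

```text
htop (array([ 557.884, -260.874,  185.792]), [np.float64(1.8909874993259932), np.float64(1.8909874993258942)]) [ 559.349 -263.795  188.   ] [ 555.636 -260.104  188.   ]
collar (array([ 558.753, -263.256,  140.582]), [np.float64(1.0012770991236095), np.float64(1.0012770991237503)]) [ 559.314 -266.329  143.   ] [ 557.386 -262.532  143.   ]
near (array([492.889,  19.206, 162.444]), [np.float64(1.2082235982071736), np.float64(1.20822359820718)]) [493.98   14.129 165.   ] [491.481  19.092 165.   ]
far (array([541.758, 221.301, 161.94 ]), [np.float64(0.05158117433990811), np.float64(0.05158117433998497)]) [541.331 213.557 165.   ] [541.3 220.5 165. ]
[ 520.13  -242.368  135.   ]
[ 518.901 -284.488  135.   ]
[ 610.072 -239.825  135.   ]
[ 611.228 -286.064  135.   ]
[[  -0.001    0.946    0.325  210.946]
 [   0.002    0.325   -0.946 -614.192]
 [  -1.      -0.      -0.002  217.754]
 [   0.       0.       0.       1.   ]]
posts [483.479  55.112 130.   ]
posts [500.517 -18.104 130.   ]
```

Call:
servo_tool([
  [[0,0,0],-0.177],
  [[0,0,0],-0.177],
  [[0,0,0],-0.177],
  [[0,0,0],-0.177],
  [[0,0,0],-0.177],
  [[0,0,0],-0.177],
  [[0,0,0],-0.177],
  [[-0.0015,0.039,0.0385],0],
  [[-0.0015,0.039,0.0385],0],
  [[-0.0015,0.039,0.0385],0],
  [[-0.0015,0.039,0.0385],0],
  [[-0.0015,0.039,0.0385],0],
  [[-0.0015,0.039,0.0385],0],
  [[-0.0015,0.039,0.0385],0],
  [[-0.0015,0.039,0.0385],0],
  [[-0.0015,0.039,0.0385],0],
  [[0,0,0],0],
  [[0,0,0],0],
], hand=1, squeeze=50)

```text
t: 2.4
ee_pos: [557.3, -264.6, 231.6]
eef_rot: [-2.77, 1.569, -2.771]
ft_force: [1.1, -0.2, 0.1]
width: 1.001
```

```bash
cat >> h.py <<'E'
def look(name,crop=None):
    from cell import r
    s=r.state();i=r.get_image('wrist')['color'];cv2.imwrite(f'pics/{name}.png',i);np.save(f'pics/{name}.npy',T(s['ee_pos'],s['eef_rot']))
    np.set_printoptions(precision=3,suppress=True);print(s['t'],s['ee_pos'],s['eef_rot'],s['ft_force'],s['width'])
    return i,T(s['ee_pos'],s['eef_rot'])
E
python3 - <<'E'
from h import *
i,M=look('w1');print(M)
print(proj('wrist',[558,-262.5,188],M))
E
```

```text
2.4 [ 557.341 -264.615  231.639] [-2.77   1.569 -2.771] [ 1.136 -0.201  0.137] 1.0012504278098724
[[  -0.002    0.001    1.     557.341]
 [  -0.001    1.      -0.001 -264.615]
 [  -1.      -0.001   -0.002  231.639]
 [   0.       0.       0.       1.   ]]
[322.013 268.852]
```

View pics/w1.png

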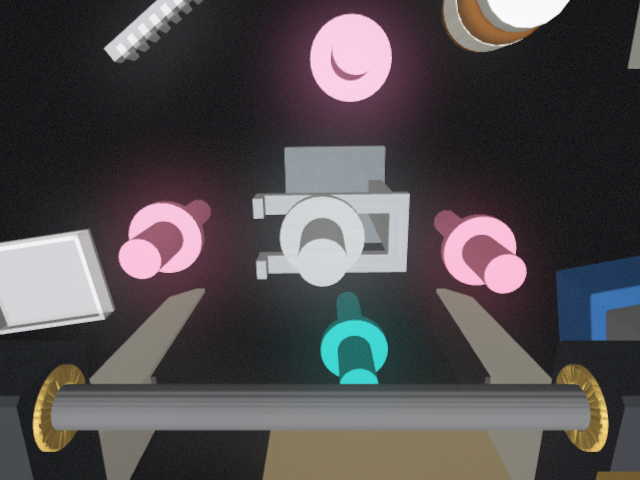

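The grey handle top is at (322,262) and its collar at (322,240). The fork opens to the left (-x), and pink/teal look-alikes stand on all sides.

```bash
python3 - <<'E'
from h import *
np.set_printoptions(precision=1,suppress=True)
M=np.load('pics/w1.npy')
print('handle',atz(ray('wrist',322,262,M),188),'collar',atz(ray('wrist',322,240,M),143))
print(tri(ray('wrist',322,262,M),ray('side',331.3,269.3)),tri(ray('wrist',322,262,M),ray('side',331.3,269.3),ray('top',469.2,239.2)))
for n,h,t,s in[('pL',(141,258),(462,310),(262,302)),('pR',(505,274),(475,178),(400,299))]: print(n,tri(ray('wrist',*h,M),ray('side',*s)))
print('lips',atz(ray('wrist',258,206,M),145),atz(ray('wrist',262,268,M),145), atz(ray('wrist',408,230,M),135))
E
```

```text
handle [ 558.  -258.8  188. ] collar [ 558.2 -260.3  143. ]
(array([ 558.9, -259.8,  185.4]), [np.float64(0.9515428328217987), np.float64(0.9515428328218009)]) (array([ 558. , -260.3,  185.4]), [np.float64(0.614044868355471), np.float64(1.8968301774467), np.float64(1.9872244140248467)])
pL (array([ 445.5, -274.1,  137.2]), [np.float64(2.003457273013858), np.float64(2.0034572730138023)])
pR (array([ 673.5, -284. ,  138.9]), [np.float64(1.193156424337087), np.float64(1.193156424336854)])
lips [ 520.1 -238.7  145. ] [ 521.  -277.8  145. ] [ 612.2 -256.2  135. ]
```

Call:
servo_tool([
  [[0.014,0.0046,0.001],0],
  [[0.014,0,0],0],
  [[0.014,0,0],0],
  [[0.014,0,0],0],
  [[0.014,0,0],0],
  [[0.0135,0,0],0],
  [[0,0,0],0],
  [[0,0,0],0],
])

```text
t: 3.45
ee_pos: [559.4, -259.5, 149.0]
eef_rot: [-0.184, 1.57, -0.185]
ft_force: [0.6, -0.2, 0.6]
width: 0.998
```

Call:
servo_tool([
  [[0,0,0],0],
  [[0,0,0],0],
  [[0,0,0],0],
  [[0,0,0],0],
  [[0,0,0],0],
  [[0,0,0],0],
  [[0,0,0],0],
  [[0,0,0],0],
], hand=-1, squeeze=50)

```text
t: 4.45
ee_pos: [558.7, -259.4, 148.7]
eef_rot: [2.989, 1.57, 2.988]
ft_force: [-1.3, 0.1, 0.9]
width: 0.273
```

Call:
servo_tool([
  [[-0.01,0,0],0],
  [[-0.02,0,0],0],
  [[-0.03,0,0],0],
  [[-0.03,0,0],0],
  [[-0.03,0,0],0],
  [[-0.02,0,0],0],
  [[-0.01,0,0],0],
  [[0,0,0],0],
  [[0,0,0],0],
])

```text
t: 5.58
ee_pos: [558.3, -259.3, 297.5]
eef_rot: [2.777, 1.568, 2.776]
ft_force: [0.4, -0.3, -0.9]
width: 0.272
```

Call:
servo_tool([
  [[0,0.012,-0.003],0],
  [[0,0.025,-0.006],0],
  [[0,0.032,-0.008],0],
  [[0,0.032,-0.008],0],
  [[0,0.032,-0.008],0],
  [[0,0.032,-0.008],0],
  [[0,0.032,-0.008],0],
  [[0,0.028,-0.007],0],
  [[0,0.015,-0.004],0],
  [[0,0,0],0],
  [[0,0,0],0],
  [[0,0,0],0],
])

```text
t: 7.08
ee_pos: [499.4, -20.9, 298.5]
eef_rot: [-2.12, 1.57, -2.123]
ft_force: [0.7, -0.2, -1.7]
width: 0.274
```

```bash
python3 - <<'E'
from h import *
from cell import r
i,M=look('w2')
s=r.get_image('side')['color'];cv2.imwrite('pics/side2.png',s)
t=r.get_image('top')['color'];cv2.imwrite('pics/top2.png',t)
a=cv2.resize(s[90:270,200:360],(533,600)); b=cv2.resize(i,(267*1,200))
for p in [(492,18.5,165),M[:3,3]+[0,0,-105.7]]: print(proj('wrist',p,M),proj('side',p))
cv2.imwrite('pics/m2.png',cv2.resize(np.hstack([i,cv2.resize(s[130:250,200:360],(640,480),interpolation=cv2.INTER_CUBIC)]),(800,300)))
E
```

```text
7.075 [499.422 -20.867 298.454] [-2.12   1.57  -2.123] [ 0.745 -0.184 -1.698] 0.27440061335241894
[309.397 172.794] [284.514 206.631]
[320.419 238.925] [288.477 202.647]
```

View pics/m2.png

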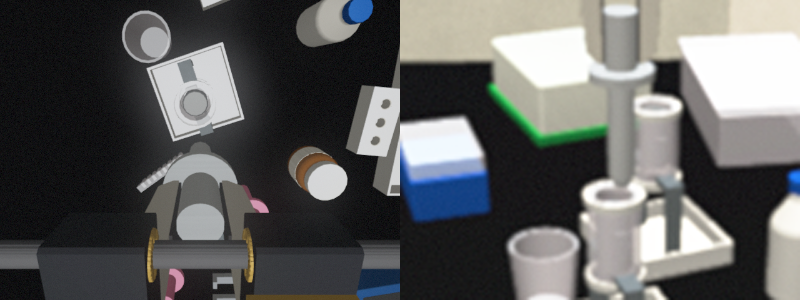

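The drift is held upright with its nose near wrist pixel (322,240), and the near mouth is near (312,165). A closer crop will fix the mouth.

```bash
python3 - <<'E'
import cv2,numpy as np
i=cv2.imread('pics/w2.png')[90:240,240:440];cv2.imwrite('pics/c2.png',cv2.resize(i,(800,600),interpolation=cv2.INTER_CUBIC))
E
```

```text
(no output)
```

View pics/c2.png

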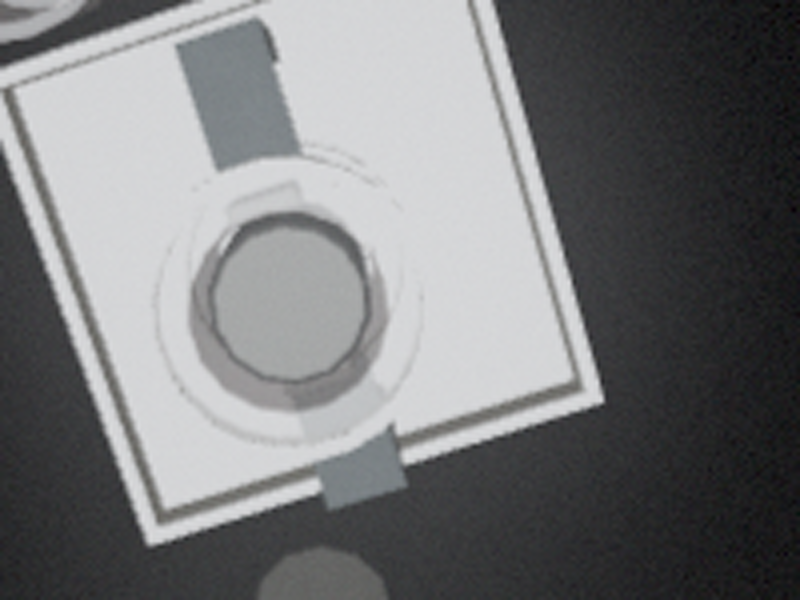

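```bash
python3 - <<'E'
from h import *
np.set_printoptions(precision=1,suppress=True)
M=np.load('pics/w2.npy');w=ray('wrist',312.1,167.8,M)
print(atz(w,165),tri(w,ray('top',298,275.7)),tri(w,ray('side',285.5,207.5)),tri(w,ray('top',298,275.7),ray('side',285.5,207.5)))
p=ray('wrist',240+290/4,90+303/4,M);print(atz(p,153))
E
```

```text
[493.9  21.9 165. ] (array([493.3,  19.7, 145.2]), [np.float64(0.3116132161922371), np.float64(0.3116132161921789)]) (array([494. ,  21.5, 161.5]), [np.float64(0.15761189133477177), np.float64(0.15761189133479567)]) (array([493.2,  20.4, 161.6]), [np.float64(1.2291921648960265), np.float64(1.9073798982303902), np.float64(0.9446550786534901)])
[494.   21.9 153. ]
```

Call:
servo_tool([
  [[0,0.014,-0.002],0],
  [[0,0.014,-0.002],0],
  [[0,0.014,-0.0018],0],
  [[0.014,0,0],0],
  [[0.014,0,0],0],
  [[0,0,0],0],
  [[0,0,0],0],
  [[0,0,0],0],
])

```text
t: 8.22
ee_pos: [493.8, 22.4, 271.0]
eef_rot: [0.102, 1.57, 0.1]
ft_force: [0.3, -0.0, -2.3]
width: 0.273
```

Call:
servo_tool([
  [[0.0015,0,0],0],
  [[0.0015,0,0],0],
  [[0.0015,0,0],0],
  [[0,0,0],0],
])

```text
t: 8.72
ee_pos: [493.3, 22.6, 266.0]
eef_rot: [3.033, 1.57, 3.032]
ft_force: [-0.2, 0.1, -1.0]
width: 0.271
```

Call:
servo_tool([
  [[0.0015,-0.001,0],0],
  [[0.0015,0,0],0],
  [[0.001,0,0],0],
  [[0,0,0],0],
])

```text
t: 9.22
ee_pos: [493.4, 21.6, 262.1]
eef_rot: [2.701, 1.571, 2.7]
ft_force: [0.4, 0.9, -1.8]
width: 0.269
```

Call:
servo_tool([
  [[0.001,0,0],0],
  [[0.001,0,0],0],
  [[0,0,0],0],
])

```text
t: 9.6
ee_pos: [493.4, 21.6, 260.1]
eef_rot: [2.946, 1.571, 2.945]
ft_force: [0.6, -0.4, -1.7]
width: 0.271
```

Call:
servo_tool([
  [[0.001,0,0],0],
  [[0.001,0,0],0],
  [[0,0,0],0],
])

```text
t: 9.98
ee_pos: [493.4, 21.6, 258.1]
eef_rot: [2.775, 1.571, 2.774]
ft_force: [-0.6, -0.8, -1.4]
width: 0.274
```

Call:
servo_tool([
  [[0.001,0,0],0],
  [[0.001,0,0],0],
  [[0,0,0],0],
])

```text
t: 10.35
ee_pos: [493.7, 21.7, 256.9]
eef_rot: [-0.075, 1.57, -0.076]
ft_force: [-1.8, -0.2, 3.3]
width: 0.272
```

Call:
servo_tool([
  [[0.001,0,0],0],
  [[0.001,0,0],0],
  [[0,0,0],0],
])

```text
t: 10.72
ee_pos: [494.4, 22.0, 255.9]
eef_rot: [0.047, 1.568, 0.046]
ft_force: [-1.3, 0.3, 8.7]
width: 0.274
```

Call:
servo_tool([
  [[0.001,0,0],0],
  [[0.001,0,0],0],
  [[0,0,0],0],
])

```text
t: 11.1
ee_pos: [495.0, 22.1, 254.2]
eef_rot: [0.101, 1.566, 0.1]
ft_force: [-1.0, 0.2, 9.2]
width: 0.273
```

Call:
servo_tool([
  [[0.001,0,0],0],
  [[0.001,0,0],0],
  [[0,0,0],0],
])

```text
t: 11.48
ee_pos: [495.2, 22.2, 252.4]
eef_rot: [0.123, 1.565, 0.122]
ft_force: [-1.0, 0.0, 10.0]
width: 0.272
```

Call:
servo_tool([
  [[0.0015,0,0],0],
  [[0.0015,0,-0.001],0],
  [[0.0015,0,0],0],
  [[0.0015,0,0],0],
  [[0.0015,0,0],0],
  [[0.0015,0,0],0],
  [[0,0,0],0],
])

```text
t: 12.35
ee_pos: [494.7, 22.2, 243.4]
eef_rot: [0.107, 1.564, 0.106]
ft_force: [0.0, -0.4, 8.5]
width: 0.276
```

```bash
python3 - <<'E'
from h import *
from cell import r
i,M=look('w3')
s=r.get_image('side')['color'];cv2.imwrite('pics/side3.png',s);a=cv2.imread('pics/side2.png')
f=lambda k:cv2.resize(k[130:250,235:342],(400,450),interpolation=cv2.INTER_CUBIC)
cv2.imwrite('pics/m3.png',np.hstack([f(a),f(s)]))
E
```

```text
12.35 [494.716  22.166 243.381] [0.107 1.564 0.106] [ 0.042 -0.431  8.493] 0.2760209146756394
```

View pics/m3.png

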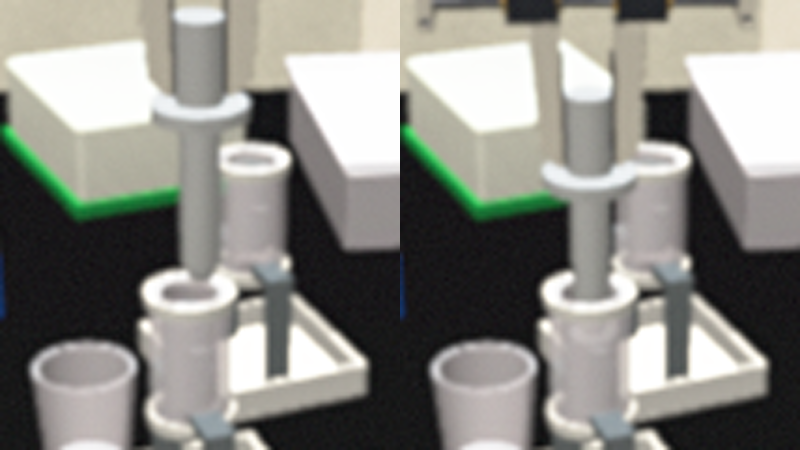

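Call:
servo_tool([
  [[0.0025,0,0],0],
  [[0.0025,0,-0.0005],0],
  [[0.0025,0,0],0],
  [[0.0025,0,0],0],
  [[0.0025,0,0],0],
  [[0.0025,0,0],0],
  [[0.0025,0,0],0],
  [[0,0,0],0],
])

```text
t: 13.45
ee_pos: [494.4, 22.1, 225.6]
eef_rot: [0.117, 1.564, 0.117]
ft_force: [1.0, -0.2, 7.8]
width: 0.274
```

Call:
servo_tool([
  [[0.0025,0,0],0],
  [[0.0025,0,0],0],
  [[0.0025,0,0],0],
  [[0.0025,0,0],0],
  [[0.0025,0,0],0],
  [[0,0,0],0],
])

```text
t: 14.2
ee_pos: [491.3, 21.4, 210.4]
eef_rot: [-3.121, 1.569, -3.122]
ft_force: [-0.3, -0.3, -2.1]
width: 0.275
```

Call:
servo_tool([
  [[0.004,0,0.001],0],
  [[0.004,0,0.001],0],
  [[0.004,0,0],0],
  [[0.004,0,0],0],
  [[0.004,0,0],0],
  [[0.004,0,0],0],
  [[0,0,0],0],
])

```text
t: 15.08
ee_pos: [493.7, 21.6, 186.8]
eef_rot: [-3.131, 1.57, -3.132]
ft_force: [-0.4, 0.1, -1.4]
width: 0.273
```

```bash
python3 - <<'E'
from h import *
from cell import r
i,M=look('w4')
s=r.get_image('side')['color']
t=r.get_image('top')['color']
f=lambda k,x,y:cv2.resize(k[y:y+120,x:x+107],(400,450),interpolation=cv2.INTER_CUBIC)
cv2.imwrite('pics/m4.png',np.hstack([f(s,235,170),f(i[::2,::2],106,30)]))
E
```

```text
15.075 [493.674  21.556 186.841] [-3.131  1.57  -3.132] [-0.407  0.148 -1.375] 0.27318387021352064
```

View pics/m4.png

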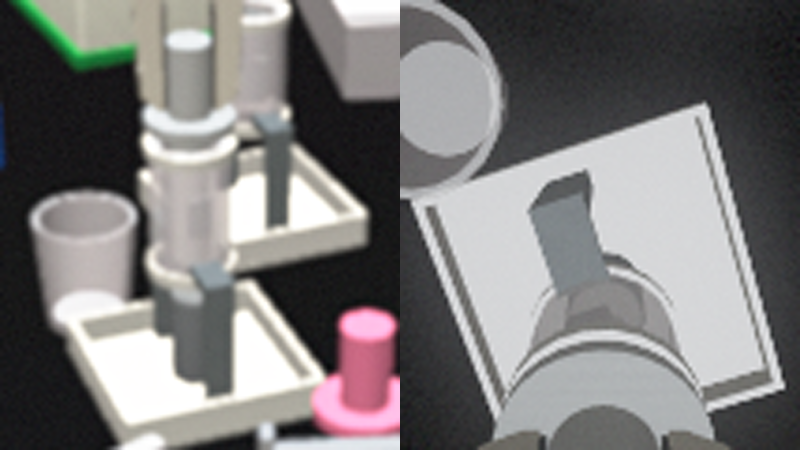

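The plug now stands in the tray under the column, and the collar is just above the rim. Lowering onto the rim.

Call:
servo_tool([
  [[0.002,0,0],0],
  [[0.002,0,0],0],
  [[0.0015,0,0],0],
  [[0.001,0,0],0],
  [[0,0,0],0],
])

```text
t: 15.85
ee_pos: [493.9, 21.6, 180.6]
eef_rot: [2.915, 1.571, 2.914]
ft_force: [-0.8, 0.1, -1.9]
width: 0.277
```

Call:
servo_tool([
  [[0.001,0,0],0],
  [[0.0005,0,0],0],
  [[0,0,0],0],
])

```text
t: 16.23
ee_pos: [493.9, 21.6, 179.1]
eef_rot: [2.496, 1.571, 2.496]
ft_force: [-0.4, 0.2, -1.8]
width: 0.275
```

Call:
servo_tool([
  [[0.001,0,0],0],
  [[0,0,0],0],
])

```text
t: 16.48
ee_pos: [494.1, 21.6, 178.6]
eef_rot: [-0.147, 1.57, -0.148]
ft_force: [-0.9, 0.7, 2.0]
width: 0.272
```

Call:
servo_tool([
  [[0.001,0,0],0],
  [[0,0,0],0],
])

```text
t: 16.73
ee_pos: [494.1, 21.6, 178.5]
eef_rot: [-0.605, 1.57, -0.606]
ft_force: [-2.9, -0.1, 8.4]
width: 0.276
```

Call:
servo_tool([
  [[-0.0015,0,0],0],
  [[0,0,0],0],
])

```text
t: 16.98
ee_pos: [494.0, 21.6, 178.6]
eef_rot: [0.779, 1.571, 0.778]
ft_force: [-0.4, -0.1, -0.4]
width: 0.273
```

Call:
servo_tool([
  [[0,0,0],0],
  [[0,0,0],0],
  [[0,0,0],0],
  [[0,0,0],0],
  [[0,0,0],0],
  [[0,0,0],0],
], hand=1)

```text
t: 17.73
ee_pos: [494.0, 21.6, 178.7]
eef_rot: [0.909, 1.571, 0.908]
ft_force: [-0.5, -0.7, 0.8]
width: 0.866
```

Call:
servo_tool([
  [[-0.005,0,0],0],
  [[-0.01,0,0],0],
  [[-0.02,0,0],0],
  [[-0.03,0,0],0],
  [[-0.03,0,0],0],
  [[-0.02,0,0],0],
  [[0,0,0],0],
  [[0,0,0],0],
])

```text
t: 18.73
ee_pos: [493.4, 21.4, 293.1]
eef_rot: [-2.954, 1.57, -2.955]
ft_force: [0.5, 0.4, -0.1]
width: 1.0
```

```bash
python3 - <<'E'
from h import *
from cell import r
i,M=look('w5')
s=r.get_image('side')['color'];t=r.get_image('top')['color']
cv2.imwrite('pics/m5.png',np.vstack([np.hstack([cv2.resize(s[160:340,200:440],(400,300),interpolation=cv2.INTER_CUBIC),cv2.resize(i,(400,300))]),np.hstack([cv2.resize(t,(400,300)),cv2.resize(s[180:270,240:360],(400,300),interpolation=cv2.INTER_CUBIC)])]))
E
```

```text
18.725 [493.377  21.427 293.128] [-2.954  1.57  -2.955] [ 0.451  0.358 -0.091] 0.9996606306848248
```

View pics/m5.png

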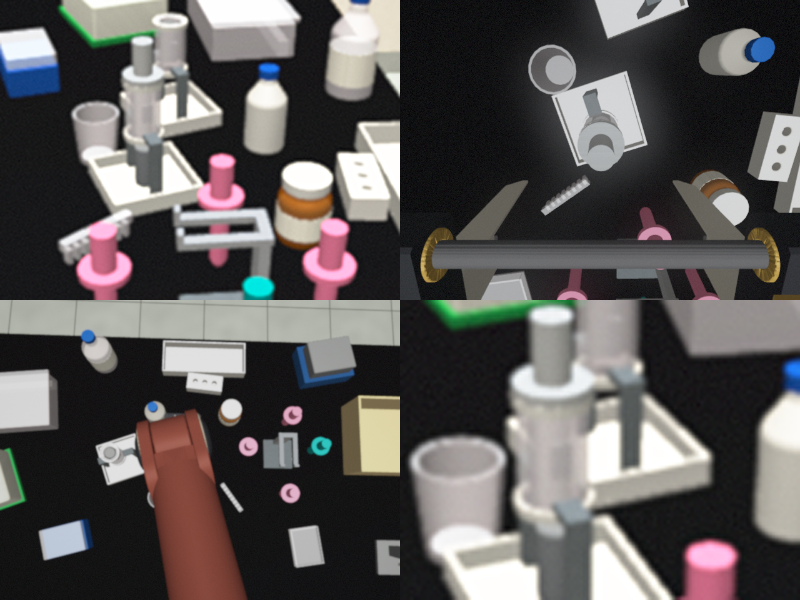

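The drift stands upright with its collar on the rim and the plug is in the tray. The hook is empty and nothing else appears to have moved, so I'm handing in.

```bash
python3 -c "
from cell import r
print(r.close_job())"
```

```text
the job is handed in; nothing more can be done
None
```

The wedged plug is out and standing in the tray under the column nearer the hook. The drift is left upright in that emptied column with its collar on the rim. The job was handed in at about 19 s.

- **Finding the plug:** I lifted the drift straight up off its hook and pressed it on that column's plug. The plug gave at about 10–12 N, so I never touched the other plug.
- **Driving it out:** The force fell back to its no-contact level once the plug passed the lugs. I then lowered the drift until the collar touched the rim, at 8 N at most, let go and backed away upward.
- **Last checks:** The final pictures show the drift upright and the hook empty. The other column and the bystanders I could see look unmoved; the arm hid part of the top view. The force read about zero after the release.
- **Disagreement:** Heights worked out from the side camera came out 2–4 mm below the stated ones. I used the stated heights, and contact with the plug and the rim came where those predicted.

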